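# Check the caps on the filling jars and shelve them

## Task

The three square jars in the caddy have been used this morning and one or more of their screw caps are loose: make sure each cap is screwed fully home before its jar leaves the caddy, then set all three jars down upright on the low riser shelf, beside the blue tin, and let go. Do not drop or tip a jar, and leave the sugar shaker and the blue tin where they are.

Things in the scene. Friction and masses are not known exactly. Their poses are not given: they have to be found in the camera images.
- jar_a: White square jar, crimson label band, black ribbed screw cap (the three are alike); 84 x 84 mm, shoulder 100 mm above its underside, 0.4 to 0.6 kg with its cap. Origin: centre of the underside; z up, x, y square to the sides. Starts in any of the caddy's cells. Cap: cylinder 62 mm across, 30 mm tall; tight, it spans 108 to 138 mm above the underside. The jar can be carried by its cap; its cell lets it turn about 0.08 rad either way.
- cap_a (a joint): Turn of jar_a's cap on the jar, rad, growing anticlockwise from above (loosening; range 2.2). Tight = hard stop, clockwise. Its reading when tight differs from jar to jar and is unknown: only a clockwise tug tells. A tight cap stays put; a loose one follows with a drag of 0.08 N m until it comes up hard, at most 1.2 rad on. One or more of the three caps are loose.
- cap_a_top (a point): Centre of the top face of the cap of jar_a, 138 mm above the jar's underside when tight and 1.3 mm higher for each radian loose; turns with the cap. An off-centre round coloured sticker (14 mm off the axis along the point's x) shows the cap's turn.
- jar_b: White square jar, crimson label band, black ribbed screw cap (the three are alike); 84 x 84 mm, shoulder 100 mm above its underside, 0.4 to 0.6 kg with its cap. Origin: centre of the underside; z up, x, y square to the sides. Starts in any of the caddy's cells. Cap: cylinder 62 mm across, 30 mm tall; tight, it spans 108 to 138 mm above the underside. The jar can be carried by its cap; its cell lets it turn about 0.08 rad either way.
- cap_b (a joint): Turn of jar_b's cap on the jar, rad, growing anticlockwise from above (loosening; range 2.2). Tight = hard stop, clockwise. Its reading when tight differs from jar to jar and is unknown: only a clockwise tug tells. A tight cap stays put; a loose one follows with a drag of 0.08 N m until it comes up hard, at most 1.2 rad on. One or more of the three caps are loose.
- cap_b_top (a point): Centre of the top face of the cap of jar_b, 138 mm above the jar's underside when tight and 1.3 mm higher for each radian loose; turns with the cap. An off-centre round coloured sticker (14 mm off the axis along the point's x) shows the cap's turn.
- jar_c: White square jar, crimson label band, black ribbed screw cap (the three are alike); 84 x 84 mm, shoulder 100 mm above its underside, 0.4 to 0.6 kg with its cap. Origin: centre of the underside; z up, x, y square to the sides. Starts in any of the caddy's cells. Cap: cylinder 62 mm across, 30 mm tall; tight, it spans 108 to 138 mm above the underside. The jar can be carried by its cap; its cell lets it turn about 0.08 rad either way.
- cap_c (a joint): Turn of jar_c's cap on the jar, rad, growing anticlockwise from above (loosening; range 2.2). Tight = hard stop, clockwise. Its reading when tight differs from jar to jar and is unknown: only a clockwise tug tells. A tight cap stays put; a loose one follows with a drag of 0.08 N m until it comes up hard, at most 1.2 rad on. One or more of the three caps are loose.
- cap_c_top (a point): Centre of the top face of the cap of jar_c, 138 mm above the jar's underside when tight and 1.3 mm higher for each radian loose; turns with the cap. An off-centre round coloured sticker (14 mm off the axis along the point's x) shows the cap's turn.
- caddy: Fixed bright-metal caddy, 192 x 192 mm, walls 45 mm high and 4 mm thick, floor 4 mm thick; four square cells of 90 mm clear width, centres at x, y = +-47 mm. Origin: centre of the underside. The cells keep the square jars from turning (3 mm play a side) and bear a twist of 1 N m on a tight cap. It holds the three jars and the shaker.
- shelf: Fixed low stainless riser shelf, open above, 440 mm long (its y) and 150 mm deep (its x), front facing -x. Origin: on the bench under its centre, z up. Upper face of the board 90 mm above the origin, with a 3 mm thick lip standing 10 mm above it all round (clear space 144 x 434 mm). The blue tin stands near its +y end; the rest is free.
- tin: Blue round lidded tin, 80 mm across and 105 mm tall, standing on the shelf at about y = +165 mm of the shelf's frame; origin at the centre of its underside. Not to be moved.
- shaker: Round steel sugar shaker, 76 mm across and 115 mm tall, no screw cap, standing in the fourth cell of the caddy; origin at the centre of its underside. It stays there.

How it is judged:
By the outcome, as a careful person would: the job done as asked, in the order asked, and still so for the second after the job is handed in, with the robot touching nothing.
It also fails if it takes over 72 s, if anything falls off the work surface, if the arm or the gripper's body presses on something with over 40 N, if the wrist force passes 120 N, or if a joint passes its speed limit or range.

## Robot

A 6-joint arm with a two-finger parallel gripper is mounted at the origin on the work surface. World frame = base frame: x ahead of the robot, y to its left, z up, the work surface at z = 0. Lengths are in m, angles in rad, forces in N, time in s.
With the tool pointing down it reaches from about 0.35 to 0.85 m from the base axis. Payload 8.1 kg.
Tool frame: the origin (TCP) lies between the finger pads; the fingertips stand 8 mm ahead of it and the grasp point (between the pads) lies 11 mm behind it; y points along the fingers, z is the direction in which the jaws open and shut, and the axes are right-handed (so a half turn about y gives the same grasp; the last joint's range is limited). The gripper opens to 93 mm and grips with 3 to 60 N. Pads are 15 mm wide; open, the fingers measure 128 mm over their backs; the gripper's body (75 mm by 188 mm) begins 65 mm behind the grasp point.
Start: joints at [-1.349, 0.13, 1.488, -0, 1.523, -0.085], TCP at [0.181, -0.572, 0.227] pointing down, gripper open.
Joint ranges: [-2.96, 2.96], [-0.89, 2.26], [0.02, 2.5], [-1.34, 4.48], [0, 2.73], [-2.66, 2.66]. Speed limits (rad/s): [2.39, 2.39, 2.79, 3.14, 3.14, 3.14].

## Interface

Orientations are given as a unit quaternion [w, x, y, z].
In Python, from station import monitor, vision, job, silhouettes gives the robot as it stands.
- The arm moves only by the tool step_arm, never from a script. Its argument "commands" is text: rows parted by semicolons, each of 5 numbers parted by spaces: the closure, from -1 (fully open) to 1 (shut), so that 0 is half open, then the shift along the tool's x, y, z normalised to -1 to 1, where 1 is 0.5 m, then the turn about the tool's y normalised to -1 to 1, where 1 is 2 pi rad. A call has 1 to 20 rows; each row is the pose to reach, as a shift and turn from the pose commanded when the call began, along the tool's axes at that moment, turning the shorter way round; what a row does not reach only later rows make up. A row lasts 1/12 s, in which the tool goes at most 41.7 mm and 7.16 degrees, less where a joint would pass 70% of its speed; a pose out of reach is approached as far as the arm can. A call with a number of a shift or a turn outside -1 to 1 is refused whole. A call with a gripper value outside its range is refused whole. The fingers move at their own pace and stop on an object; "newtons" is the grip in N (left out, the last holds). Time passes only in rows, so rows that repeat a pose let the fingers close. It gives the time, the measured TCP pose, the force and the opening at its end, in the units of the state.
- monitor.state(): the state, without advancing time (a new reading comes with each control period).
- vision.grab_frame(name): name is "scene" or "top" or "wrist"; returns a dict with "image" (480x640x3 uint8, blue, green, red), "depth" (480x640 float32, m along the optical axis (not along the pixel's ray), 0 where there is no reading), "fx", "fy", "cx", "cy" (pixels), "k1" (the pictures are not rectified: a ray, as slopes to the right and down, at radius r is drawn at 1 + k1 r^2 times it, then the intrinsics apply), "T" (4x4, takes a point from camera to world coordinates); the wrist camera has in their place "T_tool_cam" (4x4, takes a point from camera to tool coordinates, whose origin is the TCP and whose axes are the tool frame's). Camera axes: x right, y up, looking along -z (the intrinsics and any distortion apply to the point x, -y, -z); pixel columns grow to the right and rows downward; lengths in m; the calibration is good to about 2 mm. A picture is of the moment at which its call begins: read the wrist's pose just before it.
- job.finish_job(): hands the job in, once; it reports no verdict.
Trained networks look in the newest picture that a camera, given by its name, has taken for a name from the list of things; names that differ only in an ending like _2 or _b are one class to them, and where a whole thing is asked for, a point or a joint stands for the part that bears it (a point fixed in the world has none). Each returns a list of dicts, best first, with "score" (0 to 1); they miss things now and then, are a little off and sometimes report something else, mostly with a low value. They report only what shows in the picture. A call takes as long as a camera call.
- silhouettes(query, camera): "region" (480x640 bool, what is visible of it) and "extent" ([left, top, right, bottom] in pixels, round what is visible of it).
The state is a dict: "t": time; "joint_positions": joint angles; "joint_velocities": joint speeds; "joint_torque": joint torques, N m; "tcp_pos": TCP position; "orientation": TCP orientation; "force": force on the tool from outside, world axes, zero at the start; "torque": the same for the moment, N m; "width": opening from 0.0 (shut) to 1.0 (fully open).
Only numpy, scipy, OpenCV 4.12 (cv2) and the standard library are available. Lean on these libraries where they do the work, as an engineer would, in place of code of your own. Each camera call takes 0.05 s, during which the arm holds its last target. There are 200 camera calls.

## Working session

There is one attempt and no reset: what is moved stays moved. The work goes in short steps, Python scripts to look and compute and a tool call to move; the robot and the scene stay as the last step left them, time stands still between calls to the robot, and variables do not carry over. Pictures are saved under pics/ and viewed, about 8 in all and at most 12, crops included, and the job is handed in when it is done.

Besides the shell and the picture viewer there is one more tool, called as a command line: name --argument value ..., lists and objects as JSON in quotes. step_arm: Moves the arm, as the interface text tells. Scaled input: -1 to 1 covers 0.5 m each way for a shift and 2 pi rad each way for a turn. Its arguments: {"type":"object","properties":{"commands":{"type":"string"},"newtons":{"type":"number"}},"required":["commands"]}

```bash
ls; mkdir -p pics; python3 - <<'E'
from station import monitor, vision, silhouettes
import cv2,numpy as np
s=monitor.state();print(s)
a=vision.grab_frame("scene");b=vision.grab_frame("top")
for f in(a,b):print(f["T"].round(3).tolist(),f["fx"],f["k1"])
cv2.imwrite("pics/1.png",np.hstack([cv2.resize(a["image"],(400,300)),cv2.resize(b["image"],(400,300))]))
cv2.imwrite("pics/2.png",b["image"])
for q in("jar_a","cap_a_top","shaker","tin","caddy","shelf"):
  print(q,[(round(d["score"],2),d["extent"]) for d in silhouettes(q,"top")])
E
```

```text
pics
{'t': 0.0, 'joint_positions': array([-1.34938078e+00,  1.31150889e-01,  1.48928188e+00,  1.15646142e-05,
        1.52302662e+00, -8.53870309e-02]), 'joint_velocities': array([ 0.00050558,  0.00038773,  0.00029816,  0.00120073,  0.00073425,
       -0.00021563]), 'joint_torque': array([-7.28596060e-04, -5.59853625e+01, -4.91751516e+01,  7.68805272e-02,
        3.58338933e-02, -1.80765851e-04]), 'tcp_pos': array([ 0.18111495, -0.57141639,  0.22559217]), 'orientation': array([ 0.10800515, -0.1080867 ,  0.69946175, -0.69814427]), 'force': array([ 0.25240403, -0.2103416 ,  0.04040658]), 'torque': array([-0.03189274,  0.03120682,  0.05040646]), 'width': 1.0023289343478536}
[[0.746, -0.566, 0.35, 0.833], [0.665, 0.623, -0.411, -0.317], [0.014, 0.54, 0.842, 0.864], [0.0, 0.0, 0.0, 1.0]] 488.1037031471561 -0.10528709959016146
[[0.012, 0.981, -0.196, 0.319], [-1.0, 0.01, -0.01, 0.04], [-0.008, 0.196, 0.981, 1.182], [0.0, 0.0, 0.0, 1.0]] 526.5385680316678 -0.03903557222737912
jar_a [(0.91, [479.9, 263.6, 533.1, 313.2]), (0.68, [421.7, 238.1, 478.7, 287.9]), (0.59, [439.4, 277.7, 488.6, 332.3]), (0.59, [454.7, 287.2, 486.9, 320.9])]
cap_a_top [(0.93, [457.7, 290.9, 487.2, 316.2])]
shaker [(0.58, [470.1, 231.5, 512.8, 271.9]), (0.5, [108.9, 257.5, 164.7, 300.0])]
tin [(0.67, [108.3, 259.5, 164.0, 300.8]), (0.34, [424.3, 237.9, 477.1, 286.1])]
caddy [(0.64, [416.9, 223.1, 530.4, 333.6])]
shelf [(0.73, [111.8, 198.7, 332.4, 322.7])]
```

View pics/2.png

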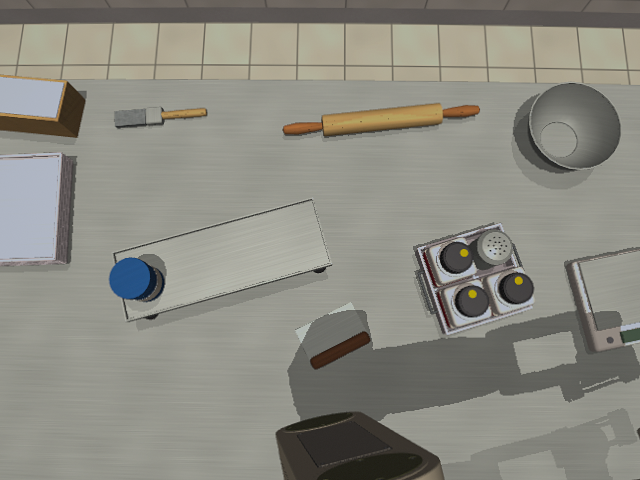

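```bash
cat > h.py <<'E'
from station import monitor, vision, silhouettes
import cv2,numpy as np
from scipy.spatial.transform import Rotation as R
def rot(q): return R.from_quat([q[1],q[2],q[3],q[0]]).as_matrix()
def grab(name):
    s=monitor.state(); f=vision.grab_frame(name)
    if "T" in f: T=f["T"]
    else:
        W=np.eye(4); W[:3,:3]=rot(s["orientation"]); W[:3,3]=s["tcp_pos"]; T=W@f["T_tool_cam"]
    f["W"]=T; return f
def rays(f,uv):
    K=np.array([[f["fx"],0,f["cx"]],[0,f["fy"],f["cy"]],[0,0,1]],float)
    return cv2.undistortPoints(np.asarray(uv,np.float64).reshape(-1,1,2),K,np.array([f["k1"],0,0,0.])).reshape(-1,2)
def world(f,uv,d):   # points from depth
    r=rays(f,uv); p=np.c_[r[:,0]*d,-r[:,1]*d,-d]; return p@f["W"][:3,:3].T+f["W"][:3,3]
def onplane(f,uv,z):
    r=rays(f,uv); v=np.c_[r[:,0],-r[:,1],-np.ones(len(r))]@f["W"][:3,:3].T; o=f["W"][:3,3]
    return o+v*((z-o[2])/v[:,2])[:,None]
def cloud(f):
    d=f["depth"]; v,u=np.nonzero(d>0); uv=np.c_[u,v]; return uv,world(f,uv,d[v,u])
E
python3 - <<'E'
from h import *
f=grab("top"); uv,P=cloud(f); I=f["image"][uv[:,1],uv[:,0]].astype(int)
# tall things: top faces
for name,lo,hi in(("caps",.128,.155),("shelftop",.085,.105),("cad",.04,.05),("tintop",.185,.205),("shk",.11,.127)):
    m=(P[:,2]>lo)&(P[:,2]<hi)
    im=np.zeros((480,640),np.uint8); im[uv[m,1],uv[m,0]]=1
    n,l,st,c=cv2.connectedComponentsWithStats(im)
    L=l[uv[:,1],uv[:,0]]
    for i in range(1,n):
        if st[i,4]<80: continue
        q=P[L==i]; print(name,st[i],"med z",np.median(q[:,2]).round(4),"rect",cv2.minAreaRect(q[:,:2].astype(np.float32)),"circ",cv2.minEnclosingCircle(q[:,:2].astype(np.float32)))
E
```

```text
caps [441 242  33  31 790] med z 0.1422 rect ((0.4903697073459625, -0.22900818288326263), (0.06065688282251358, 0.06337021291255951), 3.322592258453369) circ ((0.4908757507801056, -0.22859302163124084), 0.032428205013275146)
caps [138 264  22  37 174] med z 0.1425 rect ((0.4294748604297638, 0.38524162769317627), (0.029158830642700195, 0.07362142950296402), 78.2238998413086) circ ((0.4324503540992737, 0.39951419830322266), 0.03691071271896362)
caps [500 272  34  33 832] med z 0.1422 rect ((0.4297350347042084, -0.3453943431377411), (0.06288384646177292, 0.06271564215421677), 38.32057189941406) circ ((0.4283224642276764, -0.3461029529571533), 0.033096592873334885)
caps [457 285  32  33 807] med z 0.1435 rect ((0.40231674909591675, -0.2546253204345703), (0.061248261481523514, 0.06057611107826233), 45.157535552978516) circ ((0.4025459885597229, -0.2548360228538513), 0.03172766789793968)
shelftop [   0   75   70   49 2678] med z 0.1014 rect ((0.8502672910690308, 0.7096420526504517), (0.16302187740802765, 0.10341522097587585), 84.23287963867188) circ ((0.8504503965377808, 0.7112030982971191
[... 3143 characters left out ...]
881889343), 0.057748232036828995)
tintop [ 109  257   43   43 1405] med z 0.1944 rect ((0.4348222613334656, 0.4084768295288086), (0.08015947043895721, 0.0793856605887413), 12.304583549499512) circ ((0.4351847171783447, 0.4101109206676483), 0.04165827855467796)
shk [481 231  31  31 698] med z 0.115 rect ((0.5186401009559631, -0.3164127469062805), (0.06357691437005997, 0.06362029910087585), 0.40198633074760437) circ ((0.5183646082878113, -0.31569904088974), 0.033967919647693634)
shk [139 267  24  35  85] med z 0.12 rect ((0.42588475346565247, 0.386274516582489), (0.029377618804574013, 0.0743294209241867), 69.63426208496094) circ ((0.4309966564178467, 0.40004509687423706), 0.037264708429574966)
```

The picture agrees with the depth fit. The caddy sits at (0.460, -0.286) with a yaw of 17.4°, with caps near (0.490, -0.229), (0.429, -0.345) and (0.4025, -0.255). The shaker is in the (+,-) cell. The shelf is centred at (0.489, 0.256) with a yaw of 16.5°. I'll hover over the first jar with the jaws on the cell diagonal.

```bash
cat >> h.py <<'E'
def go(x,y,z,yawz=None):   # normalised shift and turn from the measured pose
    s=monitor.state(); M=rot(s["orientation"]); d=M.T@(np.array([x,y,z])-s["tcp_pos"])/0.5
    yz=np.degrees(np.arctan2(M[1,2],M[0,2])); t=0 if yawz is None else -((yawz-yz+180)%360-180)/360
    print("shift",d.round(4),"turn",round(t,4),"yawz",yz.round(2),"tilt",np.degrees(np.arccos(-M[2,1])).round(2))
E
python3 -c "
from h import *
go(.4903,-.2287,.20,-27.6)"
```

```text
shift [-0.7967  0.0531 -0.4677] turn -0.1245 yawz -72.42 tilt 0.01
```

step_arm --commands "-1 -0.7967 0.053 -0.4677 -0.1245;-1 -0.7967 0.053 -0.4677 -0.1245;-1 -0.7967 0.053 -0.4677 -0.1245;-1 -0.7967 0.053 -0.4677 -0.1245;-1 -0.7967 0.053 -0.4677 -0.1245;-1 -0.7967 0.053 -0.4677 -0.1245;-1 -0.7967 0.053 -0.4677 -0.1245;-1 -0.7967 0.053 -0.4677 -0.1245;-1 -0.7967 0.053 -0.4677 -0.1245;-1 -0.7967 0.053 -0.4677 -0.1245;-1 -0.7967 0.053 -0.4677 -0.1245;-1 -0.7967 0.053 -0.4677 -0.1245;-1 -0.7967 0.053 -0.4677 -0.1245;-1 -0.7967 0.053 -0.4677 -0.1245" --newtons 20

```text
t: 1.62
tcp_pos: [0.4902, -0.2288, 0.2001]
orientation: [-0.366, 0.367, -0.605, 0.605]
force: [0.3, -0.3, 0.6]
width: 1.001
```

```bash
python3 - <<'E'
from h import *
go(.4903,-.2287,.118,-27.6); print(monitor.state()["joint_positions"].round(2))
f=grab("wrist"); cv2.imwrite("pics/3.png",f["image"])
uv,P=cloud(f)
m=(P[:,2]>.128)&(P[:,2]<.152)
im=np.zeros((480,640),np.uint8); im[uv[m,1],uv[m,0]]=1
n,l,st,c=cv2.connectedComponentsWithStats(im); L=l[uv[:,1],uv[:,0]]
for i in range(1,n):
    if st[i,4]>300:
        q=P[L==i]; print(st[i],np.median(q[:,2]).round(4),cv2.minEnclosingCircle(q[:,:2].astype(np.float32)),cv2.minAreaRect(q[:,:2].astype(np.float32)))
E
```

```text
shift [-0.0003  0.1642  0.0002] turn 0.0002 yawz -27.52 tilt 0.04
[-0.53 -0.02  1.69 -0.    1.47 -0.05]
[ 277  204   97   96 7186] 0.1427 ((0.4906872808933258, -0.22911442816257477), 0.03187107294797897) ((0.49087774753570557, -0.22833076119422913), (0.06174309924244881, 0.06270192563533783), 63.707550048828125)
[ 208  295   71   57 2695] 0.1435 ((0.4136074185371399, -0.25408074259757996), 0.025684164837002754) ((0.4170958697795868, -0.24890515208244324), (0.035771504044532776, 0.04613163322210312), 58.668949127197266)
[ 284  391   84   52 3468] 0.1427 ((0.42991724610328674, -0.3460351824760437), 0.031575947999954224) ((0.43304383754730225, -0.3371187746524811), (0.042066335678100586, 0.06255354732275009), 69.5177230834961)
```

View pics/3.png

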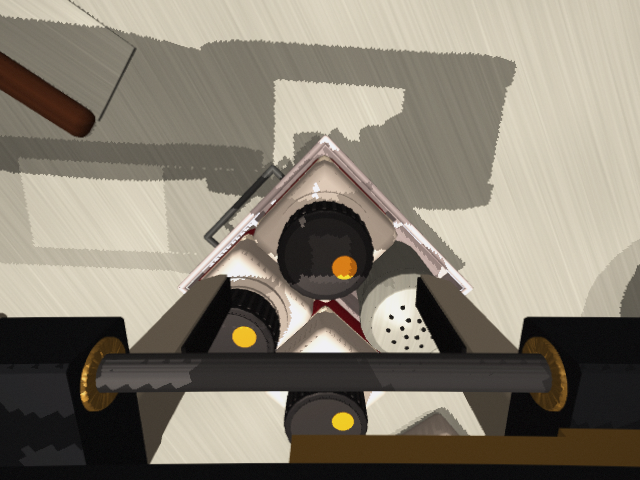

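The wrist view shows the cap under the tool at (325, 250), with its sticker at (344, 267). The fingers are clear of the neighbouring caps and the shaker, and the position agrees to within 1 mm. Next: descend and grip.

step_arm --commands "-1 0 0.08 0 0;-1 0 0.164 0 0;-1 0 0.164 0 0;-1 0 0.164 0 0;1 0 0.164 0 0;1 0 0.164 0 0;1 0 0.164 0 0;1 0 0.164 0 0;1 0 0.164 0 0;1 0 0.164 0 0" --newtons 20

```text
t: 2.5
tcp_pos: [0.4909, -0.229, 0.1187]
orientation: [-0.367, 0.366, -0.604, 0.605]
force: [1.3, -1.0, -0.5]
width: 0.666
```

```bash
python3 -c "
from h import *
s=monitor.state(); print(s['t'],s['tcp_pos'],s['force'],s['torque'],s['width']*93)
go(.49,-.2287,.118,-27.6)"
```

```text
2.5 [ 0.4908685  -0.22902614  0.11874559] [ 1.27774717 -1.00353076 -0.49998369] [-0.20419649 -0.32459361 -0.0384272 ] 61.93883789308931
shift [ 0.0002  0.0015 -0.0018] turn 0.0 yawz -27.6 tilt 0.08
```

Gripped at 62 mm. Now a clockwise tug, in steps.

step_arm --commands "1 0 0 0 0.01;1 0 0 0 0.02;1 0 0 0 0.03;1 0 0 0 0.04;1 0 0 0 0.04"

```text
t: 2.92
tcp_pos: [0.491, -0.2292, 0.1188]
orientation: [-0.287, 0.287, -0.646, 0.647]
force: [1.7, -1.8, 0.5]
width: 0.665
```

```bash
python3 -c "
from h import *
s=monitor.state(); print(s['t'],s['tcp_pos'],s['force'],s['torque'],s['width']*93)
go(.49,-.2287,.118,-27.6)"
```

```text
2.9167 [ 0.49100533 -0.22919297  0.11882484] [ 1.74066991 -1.83217758  0.54456532] [-0.42504164 -0.32880762  0.69278983] 61.85395470255633
shift [ 0.0006  0.0016 -0.0022] turn -0.0403 yawz -42.1 tilt 0.11
```

Torque reached 0.69 N m, far above the 0.08 drag, so this cap is home. I'll release the twist, re-grip firmly, centre the jar in its cell and lift.

step_arm --commands "-0.45 0 0 0 0;-0.45 0 0 0 0;1 0 0 0 0;1 0 0 0 0;1 0 0 0 0;1 0 0 0 0;1 0 0 0 -0.01;1 0 0 0 -0.01;1 0 -0.03 0 -0.01;1 0 -0.07 0 -0.01;1 0 -0.13 0 -0.01;1 0 -0.2 0 -0.01;1 0 -0.26 0 -0.01;1 0 -0.26 0 -0.01;1 0 -0.26 0 -0.01" --newtons 40

```text
t: 4.17
tcp_pos: [0.4908, -0.229, 0.249]
orientation: [-0.308, 0.307, -0.636, 0.637]
force: [0.3, -0.0, -6.7]
width: 0.659
```

```bash
python3 - <<'E'
from h import *
s=monitor.state(); print(s['t'],s['tcp_pos'],s['force'],s['torque'],s['width']*93)
f=grab("wrist"); cv2.imwrite("pics/4.png",f["image"])
f=grab("top"); uv,P=cloud(f)
for lo,hi in((.21,.24),(.255,.28)):
  m=(P[:,2]>lo)&(P[:,2]<hi)&(abs(P[:,0]-.49)<.08)&(abs(P[:,1]+.23)<.08)
  if m.sum()>30: print(m.sum(),np.median(P[m,2]),cv2.minAreaRect(P[m,:2].astype(np.float32)))
# caddy cell content
go(.475,.304,.243,-42)
E
```

```text
4.1667 [ 0.49082068 -0.22898983  0.24899259] [ 0.32345488 -0.02224771 -6.67176032] [-0.11667469 -0.0918406  -0.00097097] 61.26880623272076
343 0.23037173774450892 ((0.49108898639678955, -0.2236800342798233), (0.08074230700731277, 0.08037031441926956), 16.20897102355957)
48 0.27090440857932174 ((0.5097129940986633, -0.2068643867969513), (0.006429807282984257, 0.023090898990631104), 50.73432159423828)
shift [-0.8159  0.007  -0.6837] turn 0.0099 yawz -38.44 tilt 0.25
```

View pics/4.png

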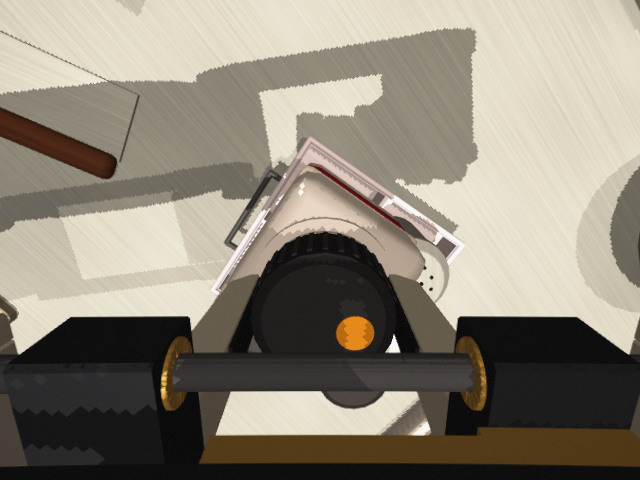

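The jar hangs square (yaw 16.2°) and weighs about 6.7 N. Carrying it to beside the tin.

step_arm --commands "1 -0.05 0 -0.042 0;1 -0.12 0 -0.1 0;1 -0.8159 0 -0.6837 0;1 -0.8159 0 -0.6837 0;1 -0.8159 0 -0.6837 0;1 -0.8159 0 -0.6837 0;1 -0.8159 0 -0.6837 0;1 -0.8159 0 -0.6837 0;1 -0.8159 0 -0.6837 0;1 -0.8159 0 -0.6837 0;1 -0.8159 0 -0.6837 0;1 -0.8159 0 -0.6837 0;1 -0.8159 0 -0.6837 0;1 -0.8159 0 -0.6837 0;1 -0.8159 0 -0.6837 0;1 -0.8159 0 -0.6837 0;1 -0.8159 0 -0.6837 0;1 -0.8159 0 -0.6837 0"

```text
t: 5.77
tcp_pos: [0.4758, 0.3019, 0.2472]
orientation: [-0.307, 0.308, -0.637, 0.637]
force: [0.1, -0.5, -4.7]
width: 0.659
```

```bash
python3 - <<'E'
from h import *
s=monitor.state(); print(s['t'],s['tcp_pos'],s['force'],s['torque'],s['joint_positions'].round(2))
f=grab("top"); uv,P=cloud(f); x,y,z=s['tcp_pos']
m=(P[:,2]>z-.115+.09)&(P[:,2]<z-.115+.105)&(abs(P[:,0]-x)<.08)&(abs(P[:,1]-y)<.065)
print(m.sum(),np.median(P[m,2]),cv2.minAreaRect(P[m,:2].astype(np.float32)))
go(.475,.304,.207)
E
```

```text
5.7667 [0.47580949 0.30189927 0.24723787] [ 0.10359267 -0.4642759  -4.66496891] [ 0.00960584 -0.02685424 -0.06040543] [ 0.47  0.03  1.56 -0.    1.56  1.15]
320 0.23083132918040877 ((0.4760860502719879, 0.2727196514606476), (0.06525672972202301, 0.02512046881020069), 14.75524616241455)
shift [-0.002   0.0814 -0.0041] turn 0 yawz -38.51 tilt 0.04
```

step_arm --commands "1 -0.002 0.04 -0.004 0;1 -0.002 0.07 -0.004 0;1 -0.002 0.08 -0.004 0;1 -0.002 0.083 -0.004 0;1 -0.002 0.0845 -0.004 0;1 -0.002 0.0845 -0.004 0"

```text
t: 6.32
tcp_pos: [0.4755, 0.3052, 0.2069]
orientation: [0.308, -0.307, 0.637, -0.637]
force: [1.2, 0.4, -4.6]
width: 0.66
```

```bash
python3 - <<'E'
from h import *
s=monitor.state(); print(s['t'],s['tcp_pos'],s['force'],s['torque'])
E
```

```text
6.3167 [0.47548207 0.30521824 0.2069123 ] [ 1.15928182  0.40435305 -4.6335934 ] [-0.0485675  -0.06490238 -0.02973752]
```

step_arm --commands "1 0 0.003 0 0;1 0 0.005 0 0;1 0 0.005 0 0"

```text
t: 6.57
tcp_pos: [0.4757, 0.3058, 0.2046]
orientation: [0.309, -0.307, 0.637, -0.637]
force: [0.8, 1.0, -1.1]
width: 0.661
```

```bash
python3 - <<'E'
from h import *
s=monitor.state(); print(s['t'],s['tcp_pos'],s['force'],s['torque'])
E
```

```text
6.5667 [0.47568978 0.30584734 0.20464931] [ 0.78434841  1.04195439 -1.1383748 ] [ 0.06114629 -0.18725611  0.01773373]
```

Touchdown. Release and rise.

step_arm --commands "-0.6 0 0.005 0 0;-0.6 0 0.005 0 0;-0.8 0 0.005 0 0;-0.8 0 0.005 0 0;-0.8 0 -0.06 0 0;-0.8 0 -0.14 0 0;-0.8 0 -0.14 0 0;-0.8 0 -0.14 0 0"

```text
t: 7.23
tcp_pos: [0.4766, 0.3062, 0.2773]
orientation: [0.31, -0.305, 0.637, -0.637]
force: [-0.0, 0.4, -1.1]
width: 0.901
```

```bash
python3 - <<'E'
from h import *
s=monitor.state(); print(s['t'],s['tcp_pos'],s['force'],s['torque'],s['width'])
go(.4025,-.2548,.2,-27.6)
E
```

```text
7.2333 [0.47658561 0.30619649 0.27729593] [-0.01127074  0.38775722 -1.06414184] [-0.04457947  0.03502765  0.00865661] 0.9008113765252562
shift [0.9723 0.1502 0.5804] turn -0.03 yawz -38.4 tilt 0.39
```

step_arm --commands "-1 0.9723 0.15 0.5804 -0.03;-1 0.9723 0.15 0.5804 -0.03;-1 0.9723 0.15 0.5804 -0.03;-1 0.9723 0.15 0.5804 -0.03;-1 0.9723 0.15 0.5804 -0.03;-1 0.9723 0.15 0.5804 -0.03;-1 0.9723 0.15 0.5804 -0.03;-1 0.9723 0.15 0.5804 -0.03;-1 0.9723 0.15 0.5804 -0.03;-1 0.9723 0.15 0.5804 -0.03;-1 0.9723 0.15 0.5804 -0.03;-1 0.9723 0.15 0.5804 -0.03;-1 0.9723 0.15 0.5804 -0.03;-1 0.9723 0.15 0.5804 -0.03;-1 0.9723 0.15 0.5804 -0.03;-1 0.9723 0.15 0.5804 -0.03;-1 0.9723 0.15 0.5804 -0.03" --newtons 20

```text
t: 8.65
tcp_pos: [0.3999, -0.2554, 0.1976]
orientation: [0.366, -0.366, 0.606, -0.604]
force: [-0.2, -0.4, -0.8]
width: 1.0
```

```bash
cat >> h.py <<'E'
def cap(x,y,cam="wrist",lo=.128,hi=.152):
    f=grab(cam); uv,P=cloud(f); m=(P[:,2]>lo)&(P[:,2]<hi)&(np.hypot(P[:,0]-x,P[:,1]-y)<.045)
    q=P[m]; c,r=cv2.minEnclosingCircle(q[:,:2].astype(np.float32)); print("cap",m.sum(),np.round(c,4),round(r,4),"z",np.median(q[:,2]).round(4))
    I=f["image"][uv[:,1],uv[:,0]].astype(int); k=m&(I[:,2]>150)&(I[:,0]<90)
    if k.sum()>5:
        d=P[k,:2].mean(0)-c; print("sticker",k.sum(),d.round(4),"angle",np.degrees(np.arctan2(d[1],d[0])).round(1))
E
python3 - <<'E'
from h import *
s=monitor.state(); print(s['t'],s['tcp_pos'])
cap(.4025,-.2548); cap(.475,.304,"top",.215,.245)
go(.4025,-.2548,.118,-27.6)
E
```

```text
8.65 [ 0.3999321  -0.25535676  0.19755443]
cap 7437 [ 0.4026 -0.2567] 0.0317 z 0.1438
sticker 468 [0.0134 0.0032] angle 13.2
cap 893 [0.4768 0.3078] 0.0315 z 0.2286
sticker 53 [ 0.0075 -0.0109] angle -55.3
shift [-0.0018  0.1603  0.0035] turn 0.0002 yawz -27.53 tilt 0.03
```

step_arm --commands "-1 -0.001 0.08 0.004 0;-1 -0.001 0.16 0.004 0;-1 -0.001 0.16 0.004 0;-1 -0.001 0.16 0.004 0;1 -0.001 0.16 0.004 0;1 -0.001 0.16 0.004 0;1 -0.001 0.16 0.004 0;1 -0.001 0.16 0.004 0;1 -0.001 0.16 0.004 0;1 -0.001 0.16 0.004 0" --newtons 20

```text
t: 9.58
tcp_pos: [0.4028, -0.2567, 0.1189]
orientation: [-0.366, 0.366, -0.604, 0.605]
force: [1.7, -0.8, 0.2]
width: 0.663
```

step_arm --commands "1 0 0 0 0.01;1 0 0 0 0.02;1 0 0 0 0.03;1 0 0 0 0.04;1 0 0 0 0.04"

```text
t: 10.0
tcp_pos: [0.4024, -0.2566, 0.1186]
orientation: [-0.287, 0.287, -0.646, 0.647]
force: [0.1, -0.8, 0.4]
width: 0.663
```

```bash
python3 - <<'E'
from h import *
s=monitor.state(); print(s['t'],s['tcp_pos'],s['force'],s['torque'],s['width']*93,s['joint_positions'].round(2))
go(.4025,-.2548,.118,-27.6)
E
```

```text
10.0 [ 0.40244295 -0.25660963  0.11863561] [ 0.10645365 -0.81357351  0.43740783] [-0.05865853  0.01430806 -0.03419449] 61.648167247894406 [-0.68 -0.13  1.95 -0.    1.32  0.06]
shift [-0.0028  0.0013 -0.0023] turn -0.0405 yawz -42.18 tilt 0.02
```

This one is loose: it follows with almost no torque. Continue clockwise.

step_arm --commands "1 0 0 0 0.015;1 0 0 0 0.03;1 0 0 0 0.045;1 0 0 0 0.06;1 0 0 0 0.06"

```text
t: 10.42
tcp_pos: [0.4022, -0.2564, 0.1182]
orientation: [0.161, -0.161, 0.689, -0.689]
force: [-0.2, 0.1, -1.4]
width: 0.667
```

```bash
python3 - <<'E'
from h import *
s=monitor.state(); print(s['t'],s['force'],s['torque'])
go(.4025,-.2548,.118,-27.6)
E
```

```text
10.4167 [-0.23312861  0.10782144 -1.4120755 ] [-0.03916798 -0.05963877 -0.01595518]
shift [-0.0019  0.0004 -0.0026] turn -0.1004 yawz -63.75 tilt 0.01
```

step_arm --commands "1 0 0 0 0.015;1 0 0 0 0.03;1 0 0 0 0.045;1 0 0 0 0.045"

```text
t: 10.75
tcp_pos: [0.4021, -0.2565, 0.118]
orientation: [-0.063, 0.063, -0.704, 0.704]
force: [1.3, -2.2, -3.6]
width: 0.664
```

```bash
python3 - <<'E'
from h import *
s=monitor.state(); print(s['t'],s['force'],s['torque'])
go(.4025,-.2548,.118,-27.6)
E
```

```text
10.75 [ 1.25689788 -2.21233231 -3.62680328] [-0.42040341 -0.13314328  0.5081178 ]
shift [-0.0013  0.0001 -0.0032] turn -0.1449 yawz -79.76 tilt 0.03
```

step_arm --commands "1 0 0 0 0.01;1 0 0 0 0.015;1 0 0 0 0.015"

```text
t: 11.0
tcp_pos: [0.4021, -0.2565, 0.1182]
orientation: [-0.031, 0.032, -0.706, 0.706]
force: [-0.7, -1.4, -1.9]
width: 0.665
```

```bash
python3 - <<'E'
from h import *
s=monitor.state(); print(s['t'],s['force'],s['torque'])
go(.4025,-.2548,.118,-27.6)
E
```

```text
11.0 [-0.7470339  -1.41311015 -1.91290354] [-0.36351771  0.10820873  0.75180651]
shift [-0.0011  0.0005 -0.0033] turn -0.1592 yawz -84.89 tilt 0.04
```

It came up hard at 0.75 N m after about 50°. Re-grip and lift as before.

step_arm --commands "-0.45 0 0 0 0;-0.45 0 0 0 0;1 0 0 0 0;1 0 0 0 0;1 0 0 0 0;1 0 0 0 0;1 0 0 0 -0.01;1 0 0 0 -0.01;1 0 -0.03 0 -0.01;1 0 -0.07 0 -0.01;1 0 -0.13 0 -0.01;1 0 -0.2 0 -0.01;1 0 -0.26 0 -0.01;1 0 -0.26 0 -0.01;1 0 -0.26 0 -0.01" --newtons 40

```text
t: 12.25
tcp_pos: [0.4031, -0.2568, 0.2496]
orientation: [-0.052, 0.051, -0.705, 0.706]
force: [-1.0, -0.9, -5.3]
width: 0.659
```

```bash
python3 - <<'E'
from h import *
s=monitor.state(); print(s['t'],s['tcp_pos'],s['force'],s['torque'],s['width']*93)
f=grab("top"); uv,P=cloud(f)
m=(P[:,2]>.218)&(P[:,2]<.24)&(abs(P[:,0]-.40)<.08)&(abs(P[:,1]+.255)<.08)
print(m.sum(),np.median(P[m,2]),cv2.minAreaRect(P[m,:2].astype(np.float32)))
go(.505,.203,.249)
E
```

```text
12.25 [ 0.40306881 -0.2568158   0.24964882] [-0.97929345 -0.86648391 -5.29950388] [-0.08617182  0.10194681  0.00494783] 61.25916155361036
13 0.22834458849909034 ((0.4066883623600006, -0.24200208485126495), (0.007893293164670467, 0.09803161770105362), 62.738067626953125)
shift [-0.3369 -0.0026 -0.8786] turn 0 yawz -81.65 tilt 0.05
```

step_arm --commands "1 -0.02 0 -0.053 0;1 -0.05 0 -0.13 0;1 -0.337 -0.002 -0.8786 0;1 -0.337 -0.002 -0.8786 0;1 -0.337 -0.002 -0.8786 0;1 -0.337 -0.002 -0.8786 0;1 -0.337 -0.002 -0.8786 0;1 -0.337 -0.002 -0.8786 0;1 -0.337 -0.002 -0.8786 0;1 -0.337 -0.002 -0.8786 0;1 -0.337 -0.002 -0.8786 0;1 -0.337 -0.002 -0.8786 0;1 -0.337 -0.002 -0.8786 0;1 -0.337 -0.002 -0.8786 0;1 -0.337 -0.002 -0.8786 0;1 -0.337 -0.002 -0.8786 0;1 -0.337 -0.002 -0.8786 0"

```text
t: 13.72
tcp_pos: [0.5046, 0.2015, 0.2487]
orientation: [-0.051, 0.052, -0.705, 0.705]
force: [0.2, -0.2, -5.0]
width: 0.66
```

```bash
python3 - <<'E'
from h import *
s=monitor.state(); print(s['t'],s['tcp_pos'],s['force'],s['torque'],s['joint_positions'].round(2))
f=grab("top"); uv,P=cloud(f); x,y,z=s['tcp_pos']
m=(P[:,2]>z-.115+.09)&(P[:,2]<z-.115+.105)&(abs(P[:,0]-x)<.08)&(abs(P[:,1]-y)<.055)
print(m.sum(),np.median(P[m,2]),cv2.minAreaRect(P[m,:2].astype(np.float32)))
go(.505,.203,.204)
cv2.imwrite("pics/5.png",f["image"][150:350,80:400])
E
```

```text
13.7167 [0.50461519 0.20150311 0.24871268] [ 0.20601163 -0.16036875 -4.97583113] [-0.0073364  -0.02663704  0.01617704] [ 0.29 -0.03  1.61 -0.    1.56  1.71]
261 0.2327633342822707 ((0.46884584426879883, 0.22150099277496338), (0.054432615637779236, 0.02875363454222679), 66.30224609375)
shift [-0.0009  0.0901 -0.0027] turn 0 yawz -81.7 tilt 0.03
```

View pics/5.png

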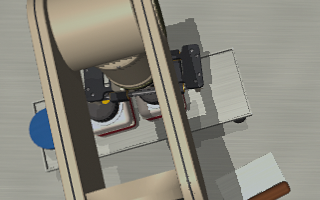

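The carried jar is over the shelf beside the first one, with a gap between them. Lowering.

step_arm --commands "1 -0.001 0.04 -0.002 0;1 -0.001 0.075 -0.002 0;1 -0.001 0.085 -0.002 0;1 -0.001 0.0875 -0.002 0;1 -0.001 0.09 -0.002 0;1 -0.001 0.09 -0.002 0"

```text
t: 14.27
tcp_pos: [0.5056, 0.2036, 0.2049]
orientation: [0.052, -0.051, 0.705, -0.705]
force: [-0.1, 0.0, -4.3]
width: 0.658
```

```bash
python3 - <<'E'
from h import *
s=monitor.state(); print(s['t'],s['tcp_pos'],s['force'],s['torque'])
E
```

```text
14.2667 [0.50556067 0.20357915 0.20491267] [-0.10441393  0.01147228 -4.31315081] [ 0.04205159 -0.0291987  -0.01133588]
```

step_arm --commands "1 0 0.002 0 0;1 0 0.004 0 0;1 0 0.004 0 0"

```text
t: 14.52
tcp_pos: [0.506, 0.2038, 0.2045]
orientation: [0.053, -0.051, 0.705, -0.705]
force: [-3.4, -3.0, 5.0]
width: 0.661
```

```bash
python3 - <<'E'
from h import *
s=monitor.state(); print(s['t'],s['tcp_pos'],s['force'],s['torque'])
E
```

```text
14.5167 [0.50602511 0.2038     0.20451698] [-3.44847785 -2.99877461  4.99819925] [-0.41597306  0.65412662 -0.02923767]
```

Firm contact. Release and rise.

step_arm --commands "-0.6 0 0.004 0 0;-0.6 0 0.004 0 0;-0.7 0 0.004 0 0;-0.7 0 0.004 0 0;-0.7 0 -0.06 0 0;-0.7 0 -0.14 0 0;-0.7 0 -0.14 0 0;-0.7 0 -0.14 0 0"

```text
t: 15.18
tcp_pos: [0.507, 0.2044, 0.276]
orientation: [0.054, -0.05, 0.706, -0.705]
force: [-0.2, -1.3, -0.4]
width: 0.852
```

```bash
python3 - <<'E'
from h import *
s=monitor.state(); print(s['t'],s['tcp_pos'],s['force'],s['width'])
go(.4295,-.3455,.2,-27.6)
E
```

```text
15.1833 [0.50701813 0.20444359 0.27599327] [-0.1770566  -1.3324179  -0.39652698] 0.8523811669024086
shift [0.315  0.1489 1.0656] turn -0.15 yawz -81.6 tilt 0.37
```

step_arm --commands "-1 0.28 0.1 0.95 -0.15;-1 0.28 0.1 0.95 -0.15;-1 0.28 0.1 0.95 -0.15;-1 0.28 0.1 0.95 -0.15;-1 0.28 0.1 0.95 -0.15;-1 0.28 0.1 0.95 -0.15;-1 0.28 0.1 0.95 -0.15;-1 0.28 0.1 0.95 -0.15;-1 0.28 0.1 0.95 -0.15;-1 0.28 0.1 0.95 -0.15;-1 0.28 0.1 0.95 -0.15;-1 0.28 0.1 0.95 -0.15;-1 0.28 0.1 0.95 -0.15;-1 0.28 0.1 0.95 -0.15;-1 0.28 0.1 0.95 -0.15" --newtons 20

```text
t: 16.43
tcp_pos: [0.4348, -0.2877, 0.2206]
orientation: [0.365, -0.366, 0.606, -0.605]
force: [-0.2, 0.3, 0.1]
width: 1.002
```

```bash
python3 - <<'E'
from h import *
cap(.4295,-.3455); cap(.476,.307,"top",.215,.245);cap(.505,.203,"top",.215,.245)
go(.4295,-.3455,.2,-27.6)
E
```

```text
cap 5414 [ 0.4294 -0.3466] 0.0317 z 0.1427
sticker 345 [ 0.0141 -0.0004] angle -1.6
cap 895 [0.4767 0.308 ] 0.0314 z 0.2287
sticker 54 [ 0.0075 -0.0113] angle -56.4
cap 904 [0.5056 0.2046] 0.0317 z 0.2286
sticker 50 [ 0.0115 -0.008 ] angle -35.0
shift [0.1127 0.0436 0.0438] turn 0.0001 yawz -27.56 tilt 0.06
```

step_arm --commands "-1 0.1135 0.04 0.044 0;-1 0.1135 0.04 0.044 0;-1 0.1135 0.05 0.044 0;-1 0.1135 0.12 0.044 0;-1 0.1135 0.204 0.044 0;-1 0.1135 0.204 0.044 0;-1 0.1135 0.204 0.044 0;1 0.1135 0.204 0.044 0;1 0.1135 0.204 0.044 0;1 0.1135 0.204 0.044 0;1 0.1135 0.204 0.044 0;1 0.1135 0.204 0.044 0;1 0.1135 0.204 0.044 0" --newtons 20

```text
t: 17.67
tcp_pos: [0.4299, -0.3474, 0.1213]
orientation: [-0.366, 0.366, -0.604, 0.605]
force: [2.0, -0.3, 1.1]
width: 0.664
```

step_arm --commands "1 0 0 0 0.01;1 0 0 0 0.02;1 0 0 0 0.03;1 0 0 0 0.04;1 0 0 0 0.04"

```text
t: 18.08
tcp_pos: [0.4295, -0.3473, 0.121]
orientation: [-0.287, 0.287, -0.646, 0.647]
force: [0.0, 0.3, 2.7]
width: 0.661
```

```bash
python3 - <<'E'
from h import *
s=monitor.state(); print(s['t'],s['tcp_pos'],s['force'],s['torque'],s['width']*93,s['joint_positions'].round(2))
go(.4295,-.346,.118,-27.6)
E
```

```text
18.0833 [ 0.42952992 -0.34728249  0.12104246] [0.04560016 0.28642256 2.73035731] [0.06495968 0.02240603 0.58434587] 61.49472896946402 [-0.77  0.08  1.74 -0.    1.32 -0.04]
shift [-0.0019  0.0061 -0.0018] turn -0.0404 yawz -42.13 tilt 0.05
```

Resistance is already at 0.58 N m; one more small tug to confirm.

step_arm --commands "1 0 0 0 0.01;1 0 0 0 0.015;1 0 0 0 0.015"

```text
t: 18.33
tcp_pos: [0.4296, -0.347, 0.1209]
orientation: [-0.257, 0.257, -0.658, 0.659]
force: [-0.6, 0.6, 3.2]
width: 0.661
```

```bash
python3 - <<'E'
from h import *
s=monitor.state(); print(s['t'],s['tcp_pos'],s['force'],s['torque'],s['width']*93)
E
```

```text
18.3333 [ 0.42961433 -0.34703048  0.12089794] [-0.59493984  0.58910166  3.23398163] [ 0.20407155 -0.08263996  0.75639741] 61.48302955240311
```

Home, at 0.76 N m. Re-grip, centre and lift.

step_arm --commands "-0.45 0 0 0 0;-0.45 0 0 0 0;1 0 0 0 0;1 0 0 0 0;1 0 0 0 0;1 0 0 0 0;1 0 0 0 -0.01;1 0 0 0 -0.01;1 0 -0.03 0 -0.01;1 0 -0.07 0 -0.01;1 0 -0.13 0 -0.01;1 0 -0.2 0 -0.01;1 0 -0.26 0 -0.01;1 0 -0.26 0 -0.01;1 0 -0.26 0 -0.01" --newtons 40

```text
t: 19.58
tcp_pos: [0.43, -0.3476, 0.2519]
orientation: [-0.277, 0.277, -0.649, 0.652]
force: [-0.0, -0.8, -5.5]
width: 0.66
```

```bash
python3 - <<'E'
from h import *
s=monitor.state(); print(s['t'],s['tcp_pos'],s['force'],s['torque'],s['width']*93)
f=grab("top"); uv,P=cloud(f)
m=(P[:,2]>.218)&(P[:,2]<.24)&(abs(P[:,0]-.43)<.08)&(abs(P[:,1]+.347)<.08)
print(m.sum(),np.median(P[m,2]),cv2.minAreaRect(P[m,:2].astype(np.float32)))
go(.535,.101,.251)
E
```

```text
19.5833 [ 0.43000118 -0.34764647  0.25190016] [-5.23447720e-03 -7.57524712e-01 -5.46310710e+00] [-0.02846804 -0.04941022  0.01674035] 61.34331633586984
552 0.23376255824875153 ((0.44366592168807983, -0.32201942801475525), (0.05742412805557251, 0.1093221977353096), 58.90504837036133)
shift [-0.7925 -0.0027 -0.4677] turn 0 yawz -43.86 tilt 0.04
```

step_arm --commands "1 -0.05 0 -0.03 0;1 -0.12 0 -0.07 0;1 -0.7925 -0.002 -0.4677 0;1 -0.7925 -0.002 -0.4677 0;1 -0.7925 -0.002 -0.4677 0;1 -0.7925 -0.002 -0.4677 0;1 -0.7925 -0.002 -0.4677 0;1 -0.7925 -0.002 -0.4677 0;1 -0.7925 -0.002 -0.4677 0;1 -0.7925 -0.002 -0.4677 0;1 -0.7925 -0.002 -0.4677 0;1 -0.7925 -0.002 -0.4677 0;1 -0.7925 -0.002 -0.4677 0;1 -0.7925 -0.002 -0.4677 0;1 -0.7925 -0.002 -0.4677 0;1 -0.7925 -0.002 -0.4677 0;1 -0.7925 -0.002 -0.4677 0"

```text
t: 21.05
tcp_pos: [0.5345, 0.0996, 0.2507]
orientation: [0.276, -0.277, 0.651, -0.651]
force: [-1.1, 0.0, -4.6]
width: 0.66
```

```bash
python3 - <<'E'
from h import *
s=monitor.state(); print(s['t'],s['tcp_pos'],s['force'],s['torque'])
f=grab("scene"); cv2.imwrite("pics/6.png",f["image"])
go(.535,.101,.2075)
E
```

```text
21.05 [0.53448667 0.09961845 0.25072805] [-1.07463679  0.02497089 -4.57432062] [-0.03297429 -0.01250816  0.02068203]
shift [-0.0024  0.0871 -0.0013] turn 0 yawz -43.91 tilt 0.03
```

View pics/6.png

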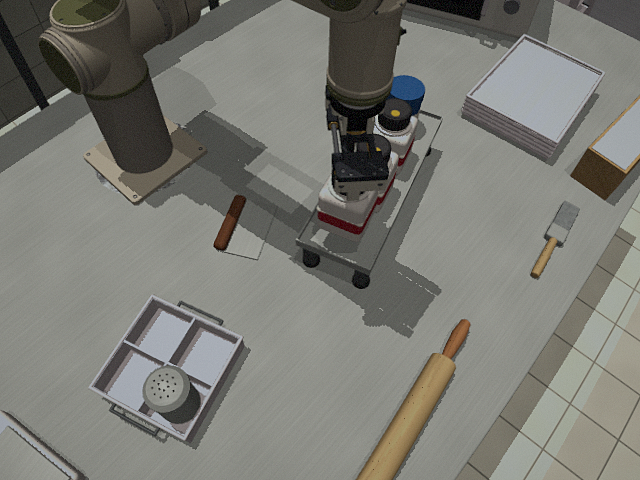

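The scene picture shows two jars standing on the shelf next to the tin, the third hanging upright at about (345, 205), and the shaker still in the caddy at (170, 390). Lower the third.

step_arm --commands "1 -0.002 0.04 -0.001 0;1 -0.002 0.07 -0.001 0;1 -0.002 0.082 -0.001 0;1 -0.002 0.085 -0.001 0;1 -0.002 0.0875 -0.001 0;1 -0.002 0.0875 -0.001 0"

```text
t: 21.6
tcp_pos: [0.5355, 0.1017, 0.2084]
orientation: [-0.278, 0.277, -0.65, 0.651]
force: [0.1, -0.4, -3.8]
width: 0.659
```

step_arm --commands "1 0 0.002 0 0;1 0 0.003 0 0;1 0 0.003 0 0"

```text
t: 21.85
tcp_pos: [0.5354, 0.102, 0.2067]
orientation: [-0.278, 0.277, -0.65, 0.65]
force: [-0.5, 0.0, -3.8]
width: 0.662
```

```bash
python3 - <<'E'
from h import *
s=monitor.state(); print(s['t'],s['tcp_pos'],s['force'],s['torque'])
E
```

```text
21.85 [0.53543053 0.10198263 0.20667916] [-0.46662726  0.00597531 -3.83381825] [-0.04766579 -0.0280454   0.03245197]
```

step_arm --commands "1 0 0.002 0 0;1 0 0.003 0 0;1 0 0.003 0 0"

```text
t: 22.1
tcp_pos: [0.5357, 0.1017, 0.2061]
orientation: [-0.278, 0.277, -0.65, 0.651]
force: [-2.6, -2.8, 4.9]
width: 0.659
```

```bash
python3 - <<'E'
from h import *
s=monitor.state(); print(s['t'],s['tcp_pos'],s['force'],s['torque'])
E
```

```text
22.1 [0.53570892 0.10165136 0.20613112] [-2.63375074 -2.75618135  4.94839536] [-0.40505074  0.49633348  0.06728085]
```

Contact. Release, rise and back away toward the robot's right.

step_arm --commands "-0.6 0 0.003 0 0;-0.6 0 0.003 0 0;-0.7 0 0.003 0 0;-0.7 0 0.003 0 0;-0.7 0 -0.06 0 0;-0.7 0 -0.14 0 0;-0.7 0 -0.14 0 0;-0.7 0.15 -0.14 0.08 0;-0.7 0.3 -0.14 0.18 0;-0.7 0.5 -0.14 0.3 0;-0.7 0.5 -0.14 0.3 0;-0.7 0.5 -0.14 0.3 0;-0.7 0.5 -0.14 0.3 0;-0.7 0.5 -0.14 0.3 0;-0.7 0.5 -0.14 0.3 0"

```text
t: 23.35
tcp_pos: [0.4685, -0.1888, 0.2747]
orientation: [-0.275, 0.276, -0.65, 0.652]
force: [-0.8, -0.0, -0.0]
width: 0.849
```

```bash
python3 - <<'E'
from h import *
s=monitor.state(); print(s['t'],s['tcp_pos'],s['force'])
for p in((.476,.307),(.505,.204),(.535,.102)): cap(*p,"top",.215,.245)
f=grab("top"); cv2.imwrite("pics/7.png",f["image"][150:350,80:560]); uv,P=cloud(f)
for n,lo,hi,x,y in(("tin",.185,.205,.435,.409),("shk",.11,.127,.518,-.316)):
  m=(P[:,2]>lo)&(P[:,2]<hi)&(np.hypot(P[:,0]-x,P[:,1]-y)<.05); print(n,cv2.minAreaRect(P[m,:2].astype(np.float32)))
for x,y in((.476,.307),(.505,.204),(.535,.102)):
  m=(P[:,2]>.183)&(P[:,2]<.2)&(np.hypot(P[:,0]-x,P[:,1]-y)<.062); print("shoulder",np.median(P[m,2]).round(4),np.ptp(np.percentile(P[m,2],[5,95])).round(4),cv2.minAreaRect(P[m,:2].astype(np.float32)))
E
```

```text
23.35 [ 0.46852145 -0.18882437  0.2746675 ] [-0.82811183 -0.03961813 -0.03804312]
cap 892 [0.4767 0.3083] 0.0316 z 0.2285
sticker 55 [ 0.0075 -0.0116] angle -57.2
cap 898 [0.5056 0.2049] 0.0321 z 0.2284
sticker 52 [ 0.0116 -0.0083] angle -35.7
cap 885 [0.5363 0.1028] 0.0317 z 0.2287
sticker 50 [ 0.0142 -0.0016] angle -6.4
tin ((0.4345020353794098, 0.40812480449676514), (0.07850305736064911, 0.07850812375545502), 11.126936912536621)
shk ((0.48882296681404114, -0.32373756170272827), (0.0044417232275009155, 0.019581574946641922), 16.134929656982422)
shoulder 0.1895 0.011 ((0.47668129205703735, 0.3077242970466614), (0.0837649255990982, 0.08159340173006058), 17.09212875366211)
shoulder 0.1892 0.0105 ((0.5051681399345398, 0.20447924733161926), (0.08297235518693924, 0.08316406607627869), 15.58923625946045)
shoulder 0.1892 0.0102 ((0.5355957746505737, 0.1027136966586113), (0.08355898410081863, 0.08328267931938171), 16.711606979370117)
```

View pics/7.png

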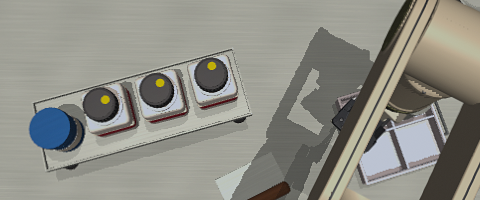

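The picture shows all three jars upright and square on the shelf beside the tin, with all cap tops at equal height. The arm is clear, so I'm handing in.

```bash
python3 -c "
from station import job; print(job.finish_job())"
```

```text
the job is handed in; nothing more can be done
None
```

All three jars are on the riser shelf beside the blue tin, upright and released, and I handed the job in at about 23 s.

**Caps:** I tugged each cap clockwise in the caddy before lifting its jar.
- **Two caps:** these met hard resistance within the first tug, at about 0.69 and 0.76 N m against a drag of only 0.08. At most they were a few degrees loose.
- **The third cap, at (0.40, -0.255):** this one was loose. It followed for about 50° before coming up hard at 0.75 N m.

**Last checks:**
- **Cap height:** all three cap tops read 0.2284 to 0.2287 m, close to the 0.228 m expected for a tight cap on the shelf.
- **Jars:** all three stand square to the shelf (15.6° to 17.1° against its 16.5°). They are clear of each other and of the lip.
- **Tin:** it is within 0.5 mm of where it started.
- **Shaker:** the final position check failed because the arm blocked the top camera. The scene picture, taken while I carried the last jar, showed it still standing in its cell, and nothing came near it after that.

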